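Pottery glaze tests: hang up the checked tile, present the next one

ROBOT

A 7-joint arm with a two-finger parallel gripper is mounted at the origin on the work surface. World frame = base frame: x ahead of the robot, y to its left, z up, the work surface at z = 0. Lengths are in m, angles in rad, forces in N, time in s.
With the tool pointing down it reaches from about 0.4 to 0.875 m from the base axis. Payload 19.3 kg.
Tool frame: the origin (TCP) lies at the very end of the fingers, on their centre line; the grasp point (between the pads) lies 19 mm behind it; z points along the fingers, y is the direction in which the jaws open and shut (so a half turn about z gives the same grasp; the last joint's range is limited). The gripper opens to 85 mm and grips with 20 to 120 N. Pads are 22 mm wide; open, the fingers measure 114 mm over their backs; the gripper's body (76 mm by 85 mm) begins 54 mm behind the grasp point. The pads swing forward as they close: fully open they stand 13 mm farther back than shut.
Start: joints at [-1.367, 0.521, -0.036, 1.599, 0.021, 1.021, -0.113], TCP at [0.169, 0.602, 0.231] pointing down, gripper open.
Joint ranges: [-2.91, 2.91], [-0.3, 2.13], [-1.5, 1.42], [0.17, 2.43], [-1.26, 4.41], [0.16, 1.93], [-2.52, 2.52]. Speed limits (rad/s): [1.89, 1.89, 2.39, 2.39, 3.01, 3.01, 3.01].

INTERFACE

Orientations are given as [roll, pitch, yaw] about the fixed x, y, z axes, in that order (R = Rz(yaw) Ry(pitch) Rx(roll)).
In Python, from workcell import bot, grab_frame, calibration, workorder gives the robot as it stands.
- The arm moves only by the tool move_arm, never from a script. Its arguments are lists of equal length, an entry for each row: "jaw": the closure in counts, from 0 (fully open) to 255 (shut); "dp": the shift along the tool's x, y, z in units of 800 mm (1.0 is 800 mm), a list of three; "rotation": the turn, a rotation vector about the tool's x, y, z in units of pi rad (1.0 is pi rad), a list of three. In form: {"jaw": [jaw, ...], "dp": [[dx, dy, dz], ...], "rotation": [[rx, ry, rz], ...]}. A call has 1 to 10 rows; each row shifts and turns the commanded pose from where the row before left it, along the tool's axes as they then stand; what a row does not reach is not made up. A row lasts 1/8 s, in which the tool goes at most 62.5 mm and 10.7 degrees, less where a joint would pass 70% of its speed; a pose out of reach is approached as far as the arm can. A call with a number of a shift or a turn outside -1 to 1 is refused whole. A call with a gripper value outside its range is refused whole. The fingers move at their own pace and stop on an object; "squeeze" is the grip in N (left out, the last holds). Time passes only in rows, so rows that do not move let the fingers close. It gives the time, the measured TCP pose, the force and the opening at its end, in the units of the state.
- bot.observe(): the state, without advancing time (a new reading comes with each control period).
- grab_frame(name): name is "scene" or "top" or "wrist"; returns the picture (420x560x3 uint8, blue, green, red); there is no depth.
- calibration(name): a dict with "camera_matrix" (3x3 intrinsics, pixels), "dist" ([k1, k2, p1, p2, k3] as OpenCV has them; the pictures are not rectified), "T" (4x4, takes a point from camera to world coordinates). Camera axes: x right, y down, z forward; pixel columns grow to the right and rows downward; lengths in m; the calibration is good to about 2 mm. A picture is of the moment at which its call begins: read the wrist's pose just before it. calibration takes no time and is no camera call; for the wrist camera it gives the pose at the moment of the call.
- workorder.job_done(): hands the job in, once; it reports no verdict.
The state is a dict: "clock": time; "qpos": joint angles; "qd": joint speeds; "joint_efforts": joint torques, N m; "position": TCP position; "tool_rot": TCP orientation; "force": force on the tool from outside, world axes, zero at the start; "moment": the same for the moment, N m; "grip_width": finger opening in m.
Only numpy, scipy, OpenCV 4.12 (cv2) and the standard library are available. Lean on these libraries where they do the work, as an engineer would, in place of code of your own. Each camera call takes 0.05 s, during which the arm holds its last target. There are 200 camera calls.

TASK

The test tile standing in the little one-slot easel has been checked: hang it by its hole on the free peg of the display stand and let go of it. Then draw the tall round-topped tile out of the three-slot rack and hold it raised, all of it at least 15 cm above the bench, tilted back about 45 degrees with its ribbed face turned up to the light; finish while still holding it so, touching nothing else with it. Leave the two short tiles in their slots and the jars, rib and brush where they are.

Things in the scene. Friction and masses are not known exactly. Their poses are not given: they have to be found in the camera images.
- easel: Fixed wooden block 50 x 80 x 40 mm (x, y, z) with one upright slot, 12 mm wide along its x, 54 mm along its y, 20 mm deep (slot floor 20 mm above the bench). Origin: centre of the underside, on the bench. Yaw varies.
- checked_tile: Loose terracotta tile, square-topped, upright in the easel: 9 mm thick (its x), 50 wide (y), 110 high (z), about 0.1 kg (varies). A 16 mm round hole runs through the thickness (along x), centred 94 mm above the lower edge: gripped by its side edges, the hole stays free between the fingers. 2 mm level ribs on the +x face, 35 to 65 mm up. Origin: middle of the lower edge.
- hole (a point): Centre of the 16 mm hole of the checked tile, at mid-thickness; its axes are those of the tile, the hole runs along x.
- tile_stand: Fixed stand. Board 12 mm thick, 240 wide (y), top 155 mm above the bench; its front face is at x = 0, looking to +x (roughly away from the robot). Foot 12 mm high, to 80 mm in front. Two pegs, 8 mm thick, 55 mm long, rise 10 deg towards +x from y = -60 and +60, 130 mm up. The peg at y = -60 is free; the other bears a fixed tile, top 144 mm up. Origin: on the bench under the front face.
- peg_root (a point): Free peg: point on its axis where it leaves the board. Axes as the stand.
- peg_mid (a point): Free peg: middle of its axis, 27.5 mm from root and from tip. Axes as the stand.
- peg_tip (a point): Free peg: end of its axis (it ends in a round tip 4 mm beyond).
- rack: Fixed wooden rack 150 x 80 x 40 mm (x, y, z) with three parallel upright slots at x = -45, 0 and +45 mm of its frame, each 12 mm wide (x), 54 mm long (y), 25 mm deep (slot floor 15 mm above the bench). Origin: centre of the underside, on the bench. Which tile is in which slot varies; yaw varies.
- arched_tile: Loose terracotta tile with half-round top, the tallest, upright in a slot of the rack: 9 mm thick (its x), 50 wide (y), 125 high (z; half circle above 100), about 0.11 kg (varies). 16 mm hole 78 mm up. Ribbed face = +x face (2 mm level ribs 34 to 58 mm up), starts looking away from the robot. Top 40 mm above the short tiles': pinch it there through the thickness. Origin: middle of lower edge.
- short_tile_a: Bystander, not to be moved: loose square-topped tile, 9 x 50 x 85 mm (x, y, z), in a slot of the rack. Origin: middle of the lower edge.
- short_tile_b: Bystander, not to be moved: the same as short_tile_a, in another slot of the rack.
- jar_a: Bystander, not to be moved: open terracotta jar, 94 mm in greatest diameter, 120 mm high. Origin: centre of its foot.
- jar_b: Bystander, not to be moved: open terracotta jar, 85 mm in greatest diameter, 108 mm high. Origin: centre of its foot.
- rib: Bystander, not to be moved: wooden throwing rib, a flat plate 55 x 100 x 6 mm lying on the bench. Origin: centre of the underside.
- glaze_jar: Bystander, not to be moved: small closed white jar, 56 mm in diameter, 60 mm high. Origin: centre of its foot.
- brush: Bystander, not to be moved: glazing brush 130 mm long lying on the bench near the robot. Origin: on its underside.
Mind the look-alikes: they are no part of the job. Leave any blue or turquoise look-alike of the checked_tile alone. What is shaped like the arched_tile but yellow is not meant.

How it is judged:
By the outcome, as a careful person would: the job done as asked, in the order asked, and still so for the second after the job is handed in, while the arm keeps its last pose, push and grip.
It also fails if it takes over 61 s, if anything falls off the work surface, if the arm or the gripper's body presses on something with over 40 N, if the wrist force passes 120 N, or if a joint passes its speed limit or range.

## Working session

There is one attempt and no reset: what is moved stays moved. The work goes in short steps, Python scripts to look and compute and a tool call to move; the robot and the scene stay as the last step left them, time stands still between calls to the robot, and variables do not carry over. Pictures are saved under pics/ and viewed, about 8 in all and at most 12, crops included, and the job is handed in when it is done.

Besides the shell and the picture viewer there is one more tool, called after ">>>" as name(argument=value, ...) on one line, values as JSON. move_arm: Moves the arm, as the interface text tells. Shifts and turns lie within -1 to 1; 1 stands for 800 mm of shift or pi rad of turn. Its arguments: {"type":"object","properties":{"jaw":{"type":"array","items":{"type":"number"}},"dp":{"type":"array","items":{"type":"array","items":{"type":"number","minimum":-1,"maximum":1}}},"rotation":{"type":"array","items":{"type":"array","items":{"type":"number","minimum":-1,"maximum":1}}},"squeeze":{"type":"number"}},"required":["jaw","dp","rotation"]}

```bash
mkdir -p pics; ls
python3 - <<'E'
from workcell import bot, grab_frame, calibration
import cv2, numpy as np
print(bot.observe())
for n in ("scene","top","wrist"):
    im=grab_frame(n); c=calibration(n); cv2.imwrite(f"pics/{n}0.png",im)
    print(n,np.round(c["camera_matrix"],1).tolist(),np.round(c["dist"],3),np.round(c["T"],3).tolist())
E
```

```text
pics
{'clock': 0.0, 'qpos': array([-1.36718771,  0.52203029, -0.03633688,  1.59996416,  0.02116575,
        1.02110404, -0.11278226]), 'qd': array([-8.42376291e-04, -6.13887488e-04,  1.15854217e-03,  2.24417529e-03,
       -1.94672122e-03, -1.81585334e-05, -2.42275749e-03]), 'joint_efforts': array([-2.80587810e-04, -9.27102184e+01,  1.97959006e+00, -3.69936454e+01,
        1.78748503e-02,  8.24090035e-03, -1.25473093e-05]), 'position': array([0.16893296, 0.60140305, 0.23073117]), 'tool_rot': array([-3.14047098e+00,  4.54245275e-05,  2.86778134e+00]), 'force': array([ 0.05636498, -0.16348914, -0.43401412]), 'moment': array([ 0.00616744, -0.01448484,  0.02884509]), 'grip_width': 0.08561213072375508}
scene [[519.0, 0.0, 290.1], [0.0, 519.0, 211.2], [0.0, 0.0, 1.0]] [-0.157  0.     0.     0.     0.   ] [[0.343, 0.784, -0.518, 1.115], [0.939, -0.29, 0.183, -0.202], [-0.006, -0.549, -0.836, 1.059], [0.0, 0.0, 0.0, 1.0]]
top [[402.1, 0.0, 278.3], [0.0, 402.1, 208.9], [0.0, 0.0, 1.0]] [-0.086  0.     0.     0.     0.   ] [[-0.002, -0.984, 0.179, 0.354], [-1.0, 0.0, -0.011, 0.014], [0.01, -0.179, -0.984, 1.097], [0.0, 0.0, 0.0, 1.0]]
wrist [[308.0, 0.0, 277.3], [0.0, 308.0, 212.8], [0.0, 0.0, 1.0]] [-0.069  0.     0.     0.     0.   ] [[0.27, 0.921, 0.279, 0.097], [0.963, -0.259, -0.079, 0.62], [-0.0, 0.29, -0.957, 0.375], [0.0, 0.0, 0.0, 1.0]]
```

View pics/scene0.png

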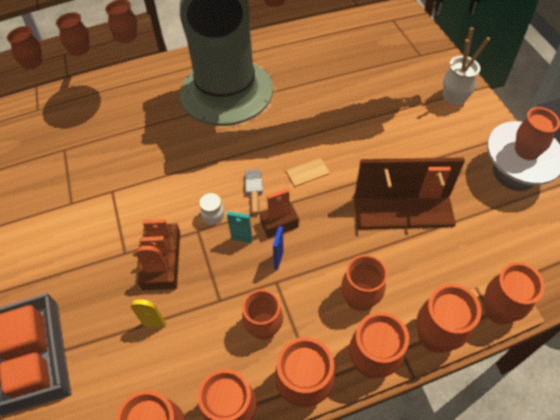

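View pics/top0.png

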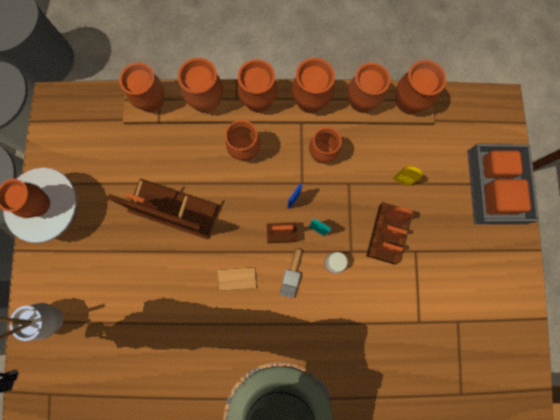

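The scene view shows the stand at about (405,195) with the free peg at (388,178), the easel at (279,212), and the rack at (158,255) with the arched tile at (152,255). The top view shows the easel at (284,232), the rack at (390,233) and the stand at (175,208). I'll zoom in on these.

```bash
cat > h.py <<'E'
import numpy as np, cv2
from workcell import bot, grab_frame, calibration
from scipy.spatial.transform import Rotation as R
def ray(c,uv):
    K=np.array(c["camera_matrix"]);T=np.array(c["T"])
    p=cv2.undistortPoints(np.array(uv,float).reshape(-1,1,2),K,np.array(c["dist"],float)).reshape(-1,2)
    d=np.c_[p,np.ones(len(p))]@T[:3,:3].T
    return T[:3,3],d/np.linalg.norm(d,axis=1)[:,None]
def plane(c,uv,z):
    o,d=ray(c,uv); return o+d*((z-o[2])/d[:,2])[:,None]
def proj(c,P):
    T=np.linalg.inv(np.array(c["T"]))
    return cv2.projectPoints(np.array(P,float).reshape(-1,1,3),cv2.Rodrigues(T[:3,:3])[0],T[:3,3],np.array(c["camera_matrix"]),np.array(c["dist"],float))[0].reshape(-1,2)
def tri(c1,u1,c2,u2):
    o1,d1=ray(c1,[u1]);o2,d2=ray(c2,[u2]);d1,d2=d1[0],d2[0]
    s=np.linalg.lstsq(np.c_[d1,-d2],o2-o1,rcond=None)[0]
    a,b=o1+s[0]*d1,o2+s[1]*d2
    return (a+b)/2,np.linalg.norm(a-b)
def pose():
    o=bot.observe(); r=o["tool_rot"]
    return o["position"],R.from_euler("xyz",r).as_matrix()
def crop(im,x,y,w,h,s):
    o=cv2.resize(im[y:y+h,x:x+w],None,fx=s,fy=s,interpolation=cv2.INTER_CUBIC)
    for i in range(x-x%10+10,x+w,10):
        q=int((i-x)*s); cv2.line(o,(q,0),(q,6),(255,255,255),1)
        if i%20==0: cv2.putText(o,str(i),(q-10,16),0,.35,(255,255,255),1)
    for j in range(y-y%10+10,y+h,10):
        q=int((j-y)*s); cv2.line(o,(0,q),(6,q),(255,255,255),1)
        if j%20==0: cv2.putText(o,str(j),(8,q+4),0,.35,(255,255,255),1)
    return o
E
python3 - <<'E'
from h import *
s=cv2.imread("pics/scene0.png");t=cv2.imread("pics/top0.png")
A=[crop(s,130,210,66,75,4),crop(s,255,180,66,75,4),crop(s,350,150,66,75,4)]
B=[crop(t,360,195,66,75,4),crop(t,255,205,66,75,4),crop(t,120,175,110,66,2.4)]
B[2]=cv2.copyMakeBorder(B[2],0,300-B[2].shape[0],0,0,cv2.BORDER_CONSTANT)[:, :264]
cv2.imwrite("pics/m.png",np.vstack([np.hstack(A),np.hstack(B)]))
E
```

```text
(no output)
```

View pics/m.png

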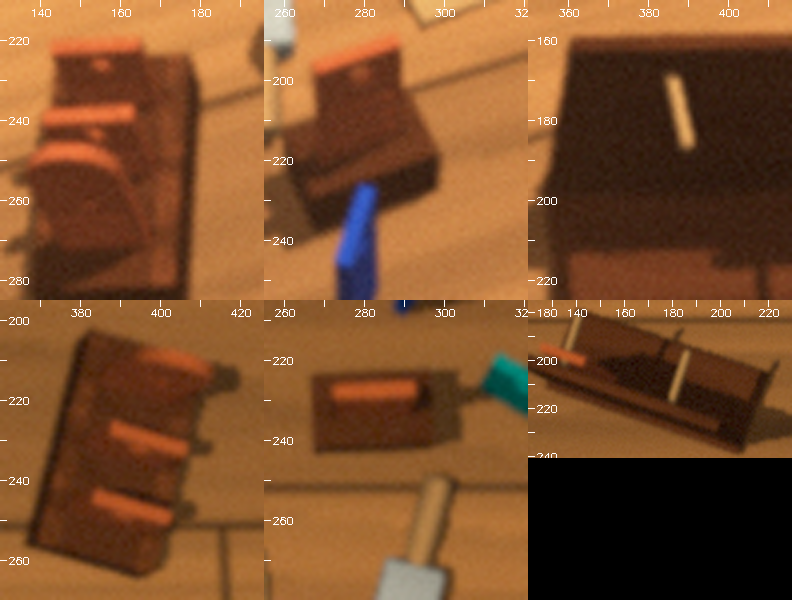

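Run:
```python
from h import *
s=calibration("scene");t=calibration("top")
for n,a,b in [("easel tile top scene-left",(267,197),(293,227.5)),("right",(289.5,190.5),(271.5,227.5)),
 ("peg root",(386,168.7),(180.4,217.5)),("peg tip",(390,187),(186.3,196.7))]:
    print(n,tri(s,a,t,b))
print("arch top t",plane(t,[(402,207)],.14),"s",plane(s,[(148,248)],.14))
print("tile top",plane(t,[(293,227.5),(271.5,227.5)],.13),plane(s,[(267,197),(289.5,190.5)],.13))
# rack/easel block corners, top view z=.04
print("rack",plane(t,[(382.5,203),(367,256),(396,263.5)],.04))
print("easel",plane(t,[(267.5,224),(268,243),(296.5,242)],.04))
```

```text
easel tile top scene-left (array([ 0.4844859 , -0.03213172,  0.12582424]), np.float64(0.0005530684904163557))
right (array([0.48464498, 0.02028092, 0.12505216]), np.float64(0.0006013138388844241))
peg root (array([0.50846759, 0.24329182, 0.13301064]), np.float64(0.0030431889578282985))
peg tip (array([0.55935117, 0.22919759, 0.1352878 ]), np.float64(0.0007396500184055114))
arch top t [[ 0.53255248 -0.2996283   0.14      ]] s [[ 0.52966263 -0.30496669  0.14      ]]
tile top [[ 0.48385005 -0.03219917  0.13      ]
 [ 0.48389587  0.01996068  0.13      ]] [[ 0.48738448 -0.0326267   0.13      ]
 [ 0.48805845  0.01939453  0.13      ]]
rack [[ 0.56220905 -0.27931143  0.04      ]
 [ 0.41978146 -0.23123341  0.04      ]
 [ 0.39950493 -0.30798709  0.04      ]]
easel [[ 0.50535911  0.03115486  0.04      ]
 [ 0.45483368  0.02972109  0.04      ]
 [ 0.45737471 -0.04539434  0.04      ]]
```

```bash
cat >> h.py <<'E'
def plan(P,rpy,n=None,v=.045,w=.13):
    "shift/turn to target, per row units, for n equal rows (first turn-in-place handled jointly)"
    p,M=pose(); Q=R.from_euler("xyz",rpy).as_matrix(); d=np.array(P)-p
    rv=R.from_matrix(M.T@Q).as_rotvec()
    k=n or int(np.ceil(max(np.linalg.norm(d)/v,np.linalg.norm(rv)/w,1)))
    print("rows",k,"turn/row",np.round(rv/np.pi/k,4)," rotvec",np.round(rv,3))
    for i in range(k): # shift happens in axes before each row's turn
        Mi=M@R.from_rotvec(rv*i/k).as_matrix()
        print(np.round(Mi.T@d/k/.8,4).tolist())
E
python3 -c "
from h import *
plan([.53,.236,.32],[np.pi,0,2.868])"
```

```text
rows 12 turn/row [-0.  0. -0.]  rotvec [-0.001  0.    -0.   ]
[-0.0465, -0.0265, -0.0093]
[-0.0465, -0.0265, -0.0093]
[-0.0465, -0.0265, -0.0093]
[-0.0465, -0.0265, -0.0093]
[-0.0465, -0.0265, -0.0093]
[-0.0465, -0.0265, -0.0093]
[-0.0465, -0.0265, -0.0093]
[-0.0465, -0.0265, -0.0093]
[-0.0465, -0.0265, -0.0093]
[-0.0465, -0.0265, -0.0093]
[-0.0465, -0.0265, -0.0093]
[-0.0465, -0.0265, -0.0093]
```

>>> move_arm(jaw=[0,0,0,0,0,0,0,0,0,0], dp=[[-0.0465,-0.0265,-0.0093],[-0.0465,-0.0265,-0.0093],[-0.0465,-0.0265,-0.0093],[-0.0465,-0.0265,-0.0093],[-0.0465,-0.0265,-0.0093],[-0.0465,-0.0265,-0.0093],[-0.0465,-0.0265,-0.0093],[-0.0465,-0.0265,-0.0093],[-0.0465,-0.0265,-0.0093],[-0.0465,-0.0265,-0.0093]], rotation=[[0,0,0],[0,0,0],[0,0,0],[0,0,0],[0,0,0],[0,0,0],[0,0,0],[0,0,0],[0,0,0],[0,0,0]])

```text
clock: 1.4
position: [0.4706, 0.2959, 0.3059]
tool_rot: [-3.141, -0.0, 2.868]
force: [-0.1, 0.3, -0.1]
grip_width: 0.0855
```

>>> move_arm(jaw=[0,0,0,0], dp=[[-0.0465,-0.0265,-0.0093],[-0.0465,-0.0265,-0.0093],[0,0,0],[0,0,0]], rotation=[[0,0,0],[0,0,0],[0,0,0],[0,0,0]])

```text
clock: 1.9
position: [0.5295, 0.2365, 0.3202]
tool_rot: [-3.141, -0.001, 2.868]
force: [0.3, -0.2, 0.7]
grip_width: 0.0851
```

Run:
```python
from h import *
c=calibration("wrist"); im=grab_frame("wrist"); cv2.imwrite("pics/w1.png",im)
import pickle; pickle.dump(c,open("w1.pkl","wb"))
print(pose()[0],bot.observe()["clock"])
print(proj(c,[(.508,.243,.13),(.5596,.229,.139),(.524,.301,.155)]))
plan([.47,-.006,.26],[np.pi,0,np.pi])
```

```text
[0.52927059 0.23687236 0.32026897] 1.95
[[279.55754467 169.52398009]
 [279.92658607 218.80184311]
 [339.09599984 173.19747687]]
rows 6 turn/row [-0.     -0.     -0.0145]  rotvec [-0.    -0.001 -0.273]
[-0.0017, -0.0521, 0.0126]
[0.0006, -0.0521, 0.0126]
[0.003, -0.052, 0.0126]
[0.0054, -0.0518, 0.0126]
[0.0077, -0.0515, 0.0126]
[0.01, -0.0511, 0.0126]
```

View pics/w1.png

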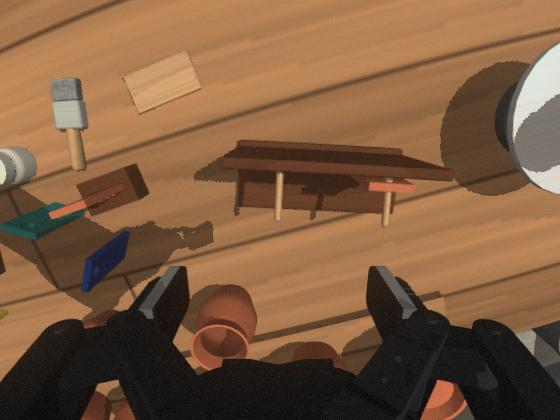

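The wrist view shows the free peg running from its root at (280,172) to its tip at (278,221), and the tip of the other peg at (386,226). I'll segment the pegs for sub-pixel ends.

Run:
```python
from h import *
import pickle
w=pickle.load(open("w1.pkl","rb"));s=calibration("scene");t=calibration("top")
def pegs(f,box):
    im=cv2.imread(f); x,y,a,b=box
    hsv=cv2.cvtColor(im,cv2.COLOR_BGR2HSV)[y:y+b,x:x+a]
    m=((hsv[...,2]>120)&(hsv[...,1]<190)&(hsv[...,0]>8)&(hsv[...,0]<30)).astype(np.uint8)
    n,l,st,ce=cv2.connectedComponentsWithStats(m)
    for i in range(1,n):
        if st[i,4]>12:
            q=np.argwhere(l==i)[:,::-1]+[x,y]; c=q.mean(0); u=np.linalg.svd(q-c)[2][0]; u*=np.sign(u[1]);k=(q-c)@u
            print(f,st[i,4],"c",c.round(1),"u",u.round(3),"ends",(c+u*(k.min()-.5)).round(1),(c+u*(k.max()+.5)).round(1))
pegs("pics/w1.png",(268,172,25,60));pegs("pics/w1.png",(375,192,25,40))
pegs("pics/scene0.png",(380,163,16,30));pegs("pics/scene0.png",(430,165,20,30))
pegs("pics/top0.png",(172,188,22,34))
```

```text
pics/w1.png 805 c [279.4 211.1] u [0.012 1.   ] ends [278.9 172.5] [279.7 231.5]
pics/w1.png 653 c [388.1 216.6] u [-0.144  0.99 ] ends [391.7 191.6] [385.7 233.1]
pics/w1.png 48 c [396.8 196.1] u [0.03 1.  ] ends [396.7 191.4] [397.  201.5]
pics/scene0.png 74 c [387.7 177.4] u [0.222 0.975] ends [385.6 168.3] [389.8 186.6]
pics/scene0.png 117 c [439.8 174.1] u [0.349 0.937] ends [436.1 164.2] [443.9 185.2]
pics/top0.png 16 c [177.1 188.6] u [0.992 0.126] ends [172.5 188. ] [180.5 189.1]
pics/top0.png 64 c [188.9 190.8] u [0.98 0.2 ] ends [182.8 189.6] [194.1 191.9]
pics/top0.png 62 c [182.6 205.9] u [-0.3    0.954] ends [185.9 195.5] [179.3 216.6]
```

```bash
python3 - <<'E'
from h import *
import pickle
w=pickle.load(open("w1.pkl","rb"));s=calibration("scene");t=calibration("top")
im=cv2.cvtColor(cv2.imread("pics/w1.png"),cv2.COLOR_BGR2HSV)
for y in list(range(168,184,2))+list(range(184,228,4)):
    r=im[y,266:294]; m=(r[:,2]>130)&(r[:,1]<190); x=np.flatnonzero(m)+266
    print(y,x.min() if len(x) else 0,x.max() if len(x) else 0,len(x), end=" | ")
print()
for n,c,a,b in [("w",w,(279.2,172),(279.2,221)),("s",s,(385.7,168.3),(389.8,186.6)),("t",t,(179.3,216.6),(185.9,195.5))]:
    A=plane(c,[a],.13)[0];B=plane(c,[b],.1402)[0]; d=B-A
    print(n,A.round(4),B.round(4),"len",np.linalg.norm(d[:2]).round(4),"yaw",np.degrees(np.arctan2(d[1],d[0])).round(1))
for n,a,b,c2,d2 in [("root",(279.2,172),(385.7,168.3),(179.3,216.6),0),("tip",(279.2,221),(389.8,186.6),(185.9,195.5),0)]:
    print(n,tri(w,a,s,b),tri(s,b,t,c2),tri(w,a,t,c2))
E
python3 -c "
import cv2;from h import crop
im=cv2.imread('pics/w1.png')
cv2.imwrite('pics/c1.png',crop(im,215,130,245,110,3.2))"
```

```text
168 0 0 0 | 170 0 0 0 | 172 0 0 0 | 174 277 282 6 | 176 277 282 6 | 178 277 282 6 | 180 277 282 6 | 182 277 282 6 | 184 277 282 6 | 188 276 282 7 | 192 276 282 7 | 196 276 282 7 | 200 276 281 6 | 204 275 281 7 | 208 266 281 13 | 212 266 293 27 | 216 266 293 28 | 220 266 293 28 | 224 266 293 28 | 
w [0.5105 0.2419 0.13  ] [0.5615 0.2276 0.1402] len 0.0529 yaw -15.6
s [0.5054 0.2462 0.13  ] [0.5612 0.2274 0.1402] len 0.0589 yaw -18.7
t [0.5107 0.2453 0.13  ] [0.5612 0.2288 0.1402] len 0.0531 yaw -18.1
root (array([0.50965933, 0.24252202, 0.13685312]), np.float64(0.0008702092044122079)) (array([0.50956204, 0.24348185, 0.13632445]), np.float64(0.0006223082460822555)) (array([0.50862773, 0.24236168, 0.14228178]), np.float64(0.00013387473298030481))
tip (array([0.56134781, 0.22748504, 0.14027795]), np.float64(0.0003671507020670771)) (array([0.56104004, 0.22826507, 0.13977881]), np.float64(0.0013574616244031053)) (array([0.56030116, 0.22796516, 0.14400323]), np.float64(0.00010110742801575507))
```

View pics/c1.png

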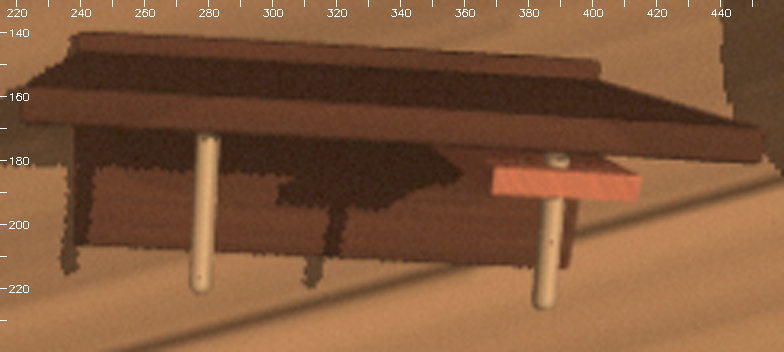

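Run:
```python
from h import *
import pickle
w=pickle.load(open("w1.pkl","rb"));s=calibration("scene")
P=plane(w,[(277.8,221.5),(385.3,226.2)],.1402);d=P[1]-P[0];print("tips",P,np.linalg.norm(d),np.degrees(np.arctan2(-d[0],d[1])))
Q=plane(w,[(222,168),(453,180.3)],.155);d=Q[1]-Q[0];print("board front top",Q,np.linalg.norm(d),np.degrees(np.arctan2(-d[0],d[1])))
Q=plane(w,[(279.8,176),(277.8,221.5)],.1402);
A=plane(w,[(279.8,174)],.1315)[0];d=P[0]-A;print("axis",np.degrees(np.arctan2(d[1],d[0])))
```

```text
tips [[0.56161502 0.22598326 0.1402    ]
 [0.59969131 0.34077725 0.1402    ]] 0.12094405783928726 -18.350290539516276
board front top [[0.4869657  0.18844079 0.155     ]
 [0.56282763 0.41506208 0.155     ]] 0.23898167531801012 -18.508070986448327
axis -18.07525690309648
```

The crop gives a stand yaw of about -18.4°, and the board edge and the peg agree to within 1 mm. Peg root is about (0.506,0.245,0.130). Next is a view over the easel.

>>> move_arm(jaw=[0,0,0,0,0,0,0,0], dp=[[-0.0017,-0.0521,0.0126],[0.0006,-0.0521,0.0126],[0.003,-0.052,0.0126],[0.0054,-0.0518,0.0126],[0.0077,-0.0515,0.0126],[0.01,-0.0511,0.0126],[0,0,0],[0,0,0]], rotation=[[0,0,-0.0145],[0,0,-0.0145],[0,0,-0.0145],[0,0,-0.0145],[0,0,-0.0145],[0,0,-0.0145],[0,0,0],[0,0,0]])

```text
clock: 2.95
position: [0.4706, -0.0056, 0.2602]
tool_rot: [3.141, 0.0, -3.141]
force: [0.2, 0.6, -0.7]
grip_width: 0.0858
```

Run:
```python
from h import *
c=calibration("wrist"); im=grab_frame("wrist"); cv2.imwrite("pics/w2.png",im)
import pickle; pickle.dump(c,open("w2.pkl","wb"))
print(pose()[0],bot.observe()["tool_rot"],bot.observe()["clock"])
q=proj(c,[(.486,-.006,.13)])[0].astype(int);print(q)
x,y=max(q[0]-90,0),max(q[1]-70,0)
cv2.imwrite("pics/c2.png",crop(im,x,y,190,140,4))
```

```text
[ 0.47066694 -0.00537536  0.26026538] [ 3.14121319e+00  2.86526000e-04 -3.14045575e+00] 3.0
[278 220]
```

View pics/c2.png

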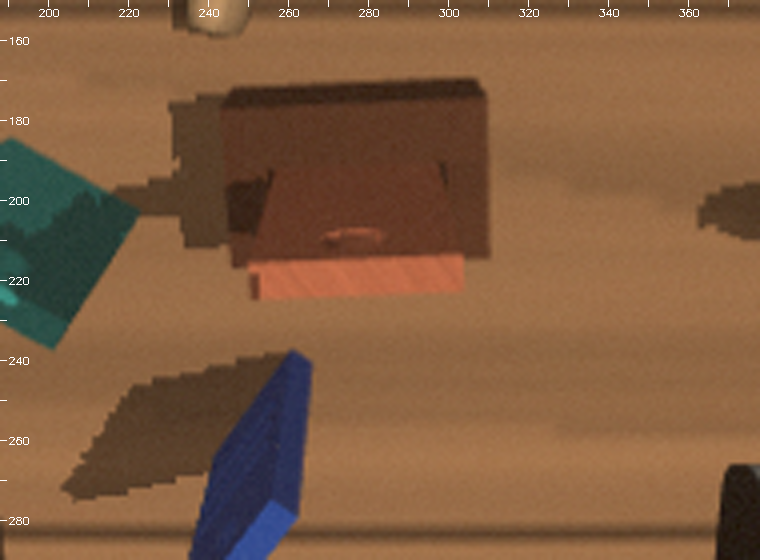

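The crop shows the checked tile's top face with corners at about (252,215), (304,214), (304,223) and (253,225). The blue tile is close by, at (262,238) and beyond.

Run:
```python
from h import *
import pickle
c=pickle.load(open("w2.pkl","rb"));o=np.array([188,150])
q=np.array([(254,261),(463,256),(465,291),(259,300)])/4+o
print("tile",plane(c,q,.13).round(4),plane(c,q,.13).mean(0))
q=np.array([(220,103),(486,92),(489,258),(232,268)])/4+o
print("easel",plane(c,q,.04).round(4),plane(c,q,.04).mean(0))
q=np.array([(275,510),(298,517),(313,365),(292,350),(225,560)])/4+o
print("blue",plane(c,q,.12).round(4)); print("blue z0",plane(c,q,.0).round(4))
q=np.array([(270,168),(443,165)])/4+o
print("slot/tile base z.04",plane(c,q,.04).round(4))
```

```text
tile [[ 0.4812 -0.0314  0.13  ]
 [ 0.48    0.0173  0.13  ]
 [ 0.4886  0.018   0.13  ]
 [ 0.4908 -0.0305  0.13  ]] [ 0.48513406 -0.00664069  0.13      ]
easel [[ 0.4599 -0.0482  0.04  ]
 [ 0.4566  0.0311  0.04  ]
 [ 0.5083  0.0336  0.04  ]
 [ 0.5116 -0.0461  0.04  ]] [ 0.48408276 -0.00739445  0.04      ]
blue [[ 0.5517 -0.0285  0.12  ]
 [ 0.5537 -0.0226  0.12  ]
 [ 0.5113 -0.0183  0.12  ]
 [ 0.5074 -0.0234  0.12  ]
 [ 0.5665 -0.042   0.12  ]]
blue z0 [[ 0.6176 -0.0373  0.    ]
 [ 0.6205 -0.0289  0.    ]
 [ 0.5602 -0.0227  0.    ]
 [ 0.5546 -0.0301  0.    ]
 [ 0.6387 -0.0564  0.    ]]
slot/tile base z.04 [[ 0.4798 -0.0336  0.04  ]
 [ 0.4788  0.0187  0.04  ]]
```

Run:
```python
from h import *
import pickle
w=pickle.load(open("w2.pkl","rb"));s=calibration("scene");t=calibration("top")
for f,c in (("pics/w2.png",w),("pics/scene0.png",s),("pics/top0.png",t)):
    h=cv2.cvtColor(cv2.imread(f),cv2.COLOR_BGR2HSV)
    for n,lo,hi in (("teal",(75,100,40),(98,255,255)),("blue",(105,120,40),(130,255,255))):
        m=cv2.inRange(h,lo,hi); k=cv2.findContours(m,0,2)[0]; k=max(k,key=cv2.contourArea)
        print(f,n,cv2.approxPolyDP(k,2,True).reshape(-1,2).tolist())
        for z in (.0,.08,.12): q=plane(c,k.reshape(-1,2),z); print("   z",z,"x",q[:,0].min().round(3),q[:,0].max().round(3),"y",q[:,1].min().round(3),q[:,1].max().round(3))
```

```text
pics/w2.png teal [[190, 185], [161, 206], [158, 213], [200, 236], [204, 229], [194, 225], [190, 220], [195, 217], [193, 214], [197, 211], [192, 213], [186, 207], [190, 205], [199, 208], [207, 198], [212, 201], [212, 197]]
   z 0.0 x 0.479 0.552 y -0.172 -0.096
   z 0.08 x 0.463 0.521 y -0.14 -0.078
   z 0.12 x 0.454 0.506 y -0.124 -0.07
pics/w2.png blue [[262, 239], [263, 246], [260, 243], [258, 255], [260, 259], [256, 259], [259, 271], [233, 303], [232, 307], [236, 310], [261, 279], [260, 261], [264, 245]]
   z 0.0 x 0.557 0.674 y -0.076 -0.026
   z 0.08 x 0.525 0.619 y -0.063 -0.022
   z 0.12 x 0.509 0.591 y -0.056 -0.021
pics/scene0.png teal [[231, 225], [233, 235], [238, 233], [239, 237], [239, 234], [244, 236], [246, 233], [247, 239], [250, 239], [247, 239], [248, 227], [240, 226], [239, 229], [236, 225], [238, 227], [234, 229], [234, 225]]
   z 0.0 x 0.447 0.502 y -0.12 -0.08
   z 0.08 x 0.498 0.548 y -0.126 -0.089
   z 0.12 x 0.523 0.571 y -0.129 -0.094
pics/scene0.png blue [[281, 226], [277, 229], [274, 242], [279, 254], [277, 262], [281, 251]]
   z 0.0 x 0.49 0.58 y -0.046 -0.003
   z 0.08 x 0.537 0.62 y -0.057 -0.018
   z 0.12 x 0.561 0.641 y -0.063 -0.026
pics/top0.png teal [[310, 225], [323, 234], [330, 229], [314, 219]]
   z 0.0 x 0.483 0.525 y -0.141 -0.085
   z 0.08 x 0.474 0.512 y -0.129 -0.078
   z 0.12 x 0.469 0.506 y -0.124 -0.074
pics/top0.png blue [[300, 184], [289, 200], [289, 207], [299, 193]]
   z 0.0 x 0.559 0.624 y -0.062 -0.028
   z 0.08 x 0.544 0.605 y -0.056 -0.025
   z 0.12 x 0.536 0.595 y -0.054 -0.023
```

```bash
python3 -c "
from h import *
plan([.485,-.007,.26],[np.pi,0,-np.pi+.038],n=2)"
```

```text
rows 2 turn/row [ 0.0001  0.     -0.0059]  rotvec [ 0.     0.    -0.037]
[-0.009, -0.001, 0.0002]
[-0.0089, -0.0012, 0.0002]
```

>>> move_arm(jaw=[0,0,0,0,0,0,0,0,0,0], dp=[[-0.009,-0.001,0],[-0.009,-0.0011,0],[0,0,0.04],[0,0,0.04],[0,0,0.04],[0,0,0.04],[0,0,0.03],[0,0,0.0289],[0,0,0],[0,0,0]], rotation=[[0,0,-0.0059],[0,0,-0.0059],[0,0,0],[0,0,0],[0,0,0],[0,0,0],[0,0,0],[0,0,0],[0,0,0],[0,0,0]])

```text
clock: 4.25
position: [0.4855, -0.0083, 0.0856]
tool_rot: [3.142, 0.001, -3.105]
force: [-0.6, -0.2, -0.2]
grip_width: 0.0855
```

>>> move_arm(jaw=[130,255,255,255,255,255], dp=[[0,0,0],[0,0,0],[0,0,0],[0,0,0],[0,0,0],[0,0,0]], rotation=[[0,0,0],[0,0,0],[0,0,0],[0,0,0],[0,0,0],[0,0,0]], squeeze=40)

```text
clock: 5.0
position: [0.4853, -0.0083, 0.0856]
tool_rot: [3.142, 0.001, -3.105]
force: [-0.4, 0.7, 7.0]
grip_width: 0.0495
```

>>> move_arm(jaw=[255,255,255,255,255], dp=[[0,0,-0.015],[0,0,-0.04],[0,0,-0.055],[0,0,-0.055],[0,0,0]], rotation=[[0,0,0],[0,0,0],[0,0,0],[0,0,0],[0,0,0]])

```text
clock: 5.62
position: [0.4862, -0.0083, 0.2205]
tool_rot: [3.141, 0.006, -3.105]
force: [0.3, 0.1, -1.8]
grip_width: 0.0496
```

```bash
python3 -c "
from h import *
plan([.596,.215,.22],[np.pi,0,2.820])"
```

```text
rows 6 turn/row [0.0001 0.0003 0.019 ]  rotvec [0.002 0.005 0.358]
[-0.0245, 0.0457, 0.0003]
[-0.0218, 0.047, 0.0002]
[-0.0189, 0.0483, 0.0002]
[-0.016, 0.0493, 0.0002]
[-0.0131, 0.0502, 0.0002]
[-0.01, 0.0509, 0.0001]
```

>>> move_arm(jaw=[255,255,255,255,255,255,255,255], dp=[[-0.0245,0.0457,0],[-0.0218,0.047,0],[-0.0189,0.0483,0],[-0.016,0.0493,0],[-0.0131,0.0502,0],[-0.01,0.0509,0],[0,0,0],[0,0,0]], rotation=[[0,0,0.019],[0,0,0.019],[0,0,0.019],[0,0,0.019],[0,0,0.019],[0,0,0.019],[0,0,0],[0,0,0]])

```text
clock: 6.62
position: [0.5941, 0.2144, 0.2165]
tool_rot: [-3.14, -0.001, 2.82]
force: [-0.8, -0.4, -0.9]
grip_width: 0.0493
```

Run:
```python
from h import *
p,M=pose();print(p,bot.observe()["tool_rot"])
c=calibration("wrist"); im=grab_frame("wrist"); cv2.imwrite("pics/w3.png",im)
s=grab_frame("scene"); cv2.imwrite("pics/s3.png",s)
import pickle; pickle.dump((c,p,M),open("w3.pkl","wb"))
h=p-M[:,2]*.029; sc=calibration("scene")
q=proj(sc,[h])[0];print("hole exp scene",q); qw=proj(c,[h])[0];print("wrist",qw)
a=crop(s,int(q[0])-40,int(q[1])-45,80,100,5);b=crop(im,150,190,260,170,3)
cv2.imwrite("pics/c3.png",a)
b=crop(im,int(qw[0])-70,int(qw[1])-50,100,100,3.8)
b=cv2.copyMakeBorder(b,0,500-b.shape[0],0,0,cv2.BORDER_CONSTANT)
cv2.imwrite("pics/c3.png",np.hstack([a,b]))
```

```text
[0.59413184 0.21436216 0.21650526] [-3.14033082e+00 -6.45095686e-04  2.82011947e+00]
hole exp scene [399.26225695 169.90099772]
wrist [282.01986151 300.7268908 ]
```

View pics/c3.png

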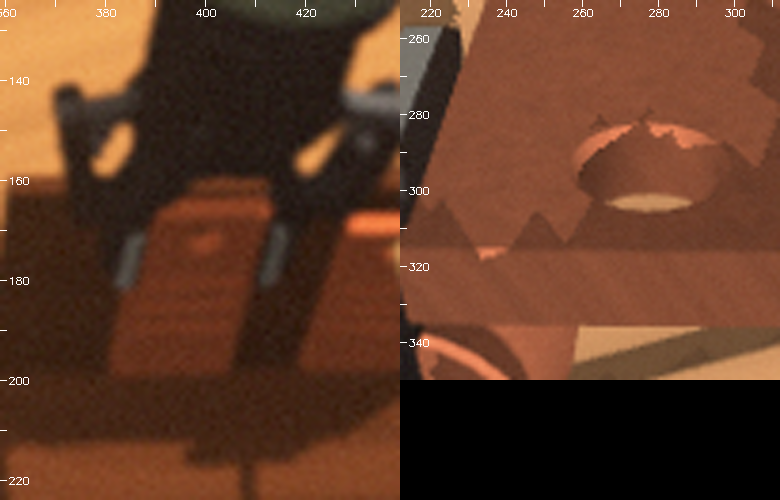

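The tile is held straight. The hole sits at about (399.7,172) in the scene view and (277,293.5) in the wrist view. Next I compute where the hole lies in the tool frame.

Run:
```python
from h import *
import pickle
c,p,M=pickle.load(open("w3.pkl","rb"))
def onplane(c,uv,off):
    o,d=ray(c,[uv]);n=M[:,0];k=((p+off*n-o)@n)/(d[0]@n);return M.T@(o+k*d[0]-p)
print("hole in tool (wrist)",onplane(c,(277,293.7),.0045))
print("   top/bottom edges",onplane(c,(277,282),.0045),onplane(c,(277,305.5),.0045), "L/R",onplane(c,(257.5,293.7),.0045),onplane(c,(296.5,293.7),.0045))
print("hole (scene)",onplane(calibration("scene"),(399.7,172.3),-.0045))
print("top edge back (wrist)",onplane(c,(260,316),.0045),"front",onplane(c,(260,335.5),-.0045))
```

```text
hole in tool (wrist) [ 0.0045     -0.00215334 -0.03068286]
   top/bottom edges [ 0.0045     -0.00216038 -0.0209056 ] [ 0.0045     -0.00214716 -0.03932078] L/R [ 0.0045     -0.01033421 -0.030701  ] [ 0.0045      0.00602768 -0.03070031]
hole (scene) [-0.0045      0.00055377 -0.02699801]
top edge back (wrist) [ 0.0045     -0.00847219 -0.04616785] front [-0.0045     -0.00865293 -0.04595299]
```

```bash
python3 -c "
from h import *
plan([.5858,.2197,.1153],[np.pi,0,2.820],n=4)"
```

```text
rows 4 turn/row [-0.     -0.     -0.0001]  rotvec [-0.001 -0.    -0.001]
[0.0031, 0.0009, 0.0318]
[0.0031, 0.0009, 0.0318]
[0.0031, 0.0009, 0.0318]
[0.0031, 0.0009, 0.0318]
```

>>> move_arm(jaw=[255,255,255,255,255,255], dp=[[0.0031,0.0009,0.0318],[0.0031,0.0009,0.0318],[0.0031,0.0009,0.0318],[0.0031,0.0009,0.0318],[0,0,0],[0,0,0]], rotation=[[0,0,0],[0,0,0],[0,0,0],[0,0,0],[0,0,0],[0,0,0]])

```text
clock: 7.48
position: [0.5866, 0.2205, 0.1164]
tool_rot: [3.141, 0.001, 2.819]
force: [0.6, -0.1, -0.1]
grip_width: 0.0496
```

Run:
```python
from h import *
p,M=pose();print(p,bot.observe()["tool_rot"],bot.observe()["force"])
c=calibration("wrist"); im=grab_frame("wrist"); cv2.imwrite("pics/w4.png",im)
s=grab_frame("scene"); cv2.imwrite("pics/s4.png",s)
import pickle; pickle.dump((c,p,M),open("w4.pkl","wb"))
h=p-M[:,2]*.0295; sc=calibration("scene")
ax=np.array([np.cos(-.321)*.9848,np.sin(-.321)*.9848,.1736]);r=np.array([.506,.2452,.13])
print("axis pts scene",proj(sc,[r,r+.059*ax,h]).round(1).tolist()," wrist",proj(c,[r,r+.059*ax,h]).round(1).tolist())
q=proj(sc,[h])[0]; a=crop(s,int(q[0])-40,int(q[1])-45,70,90,6)
b=crop(im,210,170,140,170,3.2); b=cv2.copyMakeBorder(b,0,max(0,540-b.shape[0]),0,0,cv2.BORDER_CONSTANT)[:540,:370]
cv2.imwrite("pics/c4.png",np.hstack([a,b]))
```

```text
[0.58663046 0.22051498 0.11636977] [3.14100205e+00 8.64579453e-04 2.81936630e+00] [ 0.62191513 -0.0707604  -0.12000097]
axis pts scene [[385.4, 168.6], [389.6, 186.6], [392.5, 194.9]]  wrist [[277.1, 94.1], [277.3, 239.5], [282.0, 301.3]]
```

View pics/c4.png

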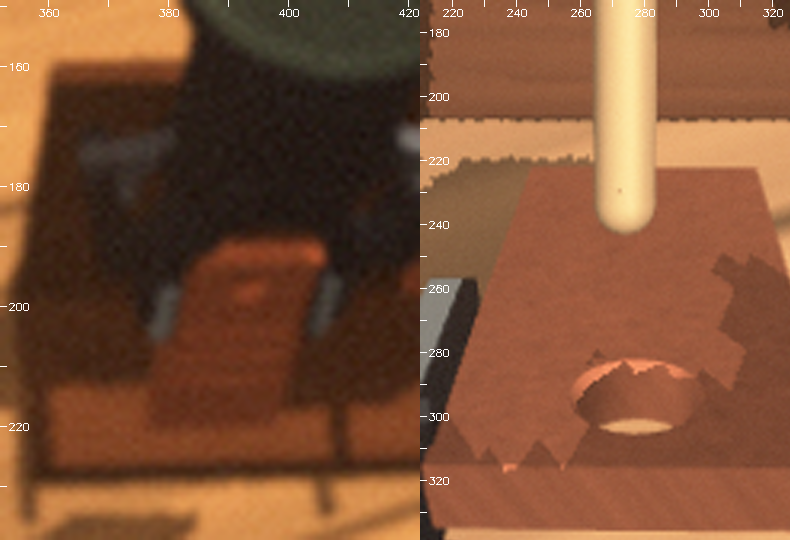

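The wrist image shows the peg at x=274 and the hole at x=277, an offset of about 1.2 mm, which matches the computed offset. I'll correct it and insert along the 10° slope.

>>> move_arm(jaw=[255,255,255,255,255,255,255,255,255], dp=[[0,-0.0015,0.0006],[0.0095,0,0.0017],[0.0095,0,0.0017],[0.0095,0,0.0017],[0.0095,0,0.0017],[0.0095,0,0.0017],[0.0095,0,0.0017],[0.0095,0,0.0017],[0,0,0]], rotation=[[0,0,0],[0,0,0],[0,0,0],[0,0,0],[0,0,0],[0,0,0],[0,0,0],[0,0,0],[0,0,0]])

```text
clock: 8.7
position: [0.5347, 0.237, 0.1052]
tool_rot: [-3.141, -0.0, 2.821]
force: [0.6, 0.1, -0.5]
grip_width: 0.0496
```

Run:
```python
from h import *
o=bot.observe();print(o["position"],o["tool_rot"],o["force"])
im=grab_frame("wrist"); s=grab_frame("scene"); cv2.imwrite("pics/w5.png",im)
cv2.imwrite("pics/c5.png",np.hstack([crop(s,350,145,70,90,5),cv2.resize(crop(im,190,130,170,200,2.25),(383,450))]))
```

```text
[0.53469911 0.23696239 0.10515058] [-3.14148612e+00 -3.10962178e-04  2.82068476e+00] [ 0.62753752  0.13085874 -0.53873614]
```

View pics/c5.png

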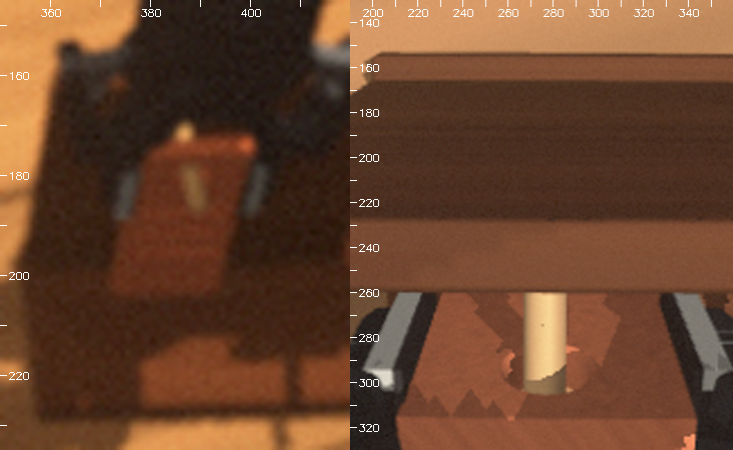

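The peg passes through the hole, visible at (388,183) in the scene view and (273,300) in the wrist view, with no contact force. I'll lower the tile onto the peg.

>>> move_arm(jaw=[255,255,255,255], dp=[[0,0,0.0018],[0,0,0.0018],[0,0,0.001],[0,0,0]], rotation=[[0,0,0],[0,0,0],[0,0,0],[0,0,0]])

```text
clock: 9.3
position: [0.5358, 0.2365, 0.1024]
tool_rot: [3.141, 0.001, 2.82]
force: [-3.9, -2.2, 17.6]
grip_width: 0.0493
```

>>> move_arm(jaw=[255,200,120,60,0,0,0], dp=[[0,0,-0.001],[0,0,0],[0,0,0],[0,0,0],[0,0,0],[0,0,0],[0,0,0]], rotation=[[0,0,0],[0,0,0],[0,0,0],[0,0,0],[0,0,0],[0,0,0],[0,0,0]])

```text
clock: 10.18
position: [0.5352, 0.2366, 0.1023]
tool_rot: [-3.142, -0.0, 2.82]
force: [-0.1, 1.1, -0.7]
grip_width: 0.0851
```

>>> move_arm(jaw=[0,0,0,0,0,0], dp=[[0,0,-0.02],[0,0,-0.05],[0,0,-0.06],[0,0,-0.06],[0,0,-0.03],[0,0,0]], rotation=[[0,0,0],[0,0,0],[0,0,0],[0,0,0],[0,0,0],[0,0,0]])

```text
clock: 10.92
position: [0.5359, 0.2369, 0.2812]
tool_rot: [3.138, 0.003, 2.82]
force: [0.3, 0.2, -0.0]
grip_width: 0.0854
```

Run:
```python
from h import *
print(pose()[0])
im=grab_frame("wrist"); s=grab_frame("scene"); t=grab_frame("top"); cv2.imwrite("pics/s6.png",s); cv2.imwrite("pics/w6.png",im)
cv2.imwrite("pics/c6.png",np.hstack([crop(s,350,145,100,90,4),crop(im,190,130,190,180,2)]))
t0=calibration("top")
plan([.51,-.295,.33],[np.pi,0,np.radians(71.5)])
```

```text
[0.53588021 0.23686047 0.28121217]
rows 13 turn/row [-0.      0.      0.0385]  rotvec [-1.000e-03  0.000e+00  1.572e+00]
[-0.0139, -0.0492, -0.005]
[-0.0197, -0.0472, -0.005]
[-0.0253, -0.0445, -0.005]
[-0.0305, -0.0411, -0.005]
[-0.0352, -0.0371, -0.005]
[-0.0394, -0.0326, -0.005]
[-0.0431, -0.0276, -0.005]
[-0.0461, -0.0222, -0.005]
[-0.0484, -0.0165, -0.005]
[-0.0501, -0.0105, -0.005]
[-0.051, -0.0044, -0.005]
[-0.0511, 0.0018, -0.005]
[-0.0505, 0.0079, -0.005]
```

View pics/c6.png

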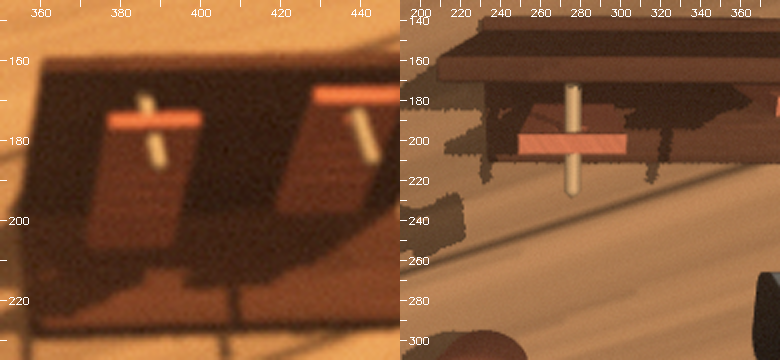

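The tile hangs free on the peg. Its top edge is at (377–400,175) in the scene view, with the peg tip coming through at (389,185). Now to the rack.

>>> move_arm(jaw=[0,0,0,0,0,0,0], dp=[[-0.0139,-0.0492,-0.005],[-0.0197,-0.0472,-0.005],[-0.0253,-0.0445,-0.005],[-0.0305,-0.0411,-0.005],[-0.0352,-0.0371,-0.005],[-0.0394,-0.0326,-0.005],[-0.0431,-0.0276,-0.005]], rotation=[[0,0,0.0385],[0,0,0.0385],[0,0,0.0385],[0,0,0.0385],[0,0,0.0385],[0,0,0.0385],[0,0,0.0385]])

```text
clock: 11.95
position: [0.5214, -0.0508, 0.3059]
tool_rot: [-3.14, -0.0, 1.969]
force: [0.6, 0.4, 0.1]
grip_width: 0.0853
```

>>> move_arm(jaw=[0,0,0,0,0,0,0,0], dp=[[-0.0461,-0.0222,-0.005],[-0.0484,-0.0165,-0.005],[-0.0501,-0.0105,-0.005],[-0.051,-0.0044,-0.005],[-0.0511,0.0018,-0.005],[-0.0505,0.0079,-0.005],[0,0,0],[0,0,0]], rotation=[[0,0,0.0385],[0,0,0.0385],[0,0,0.0385],[0,0,0.0385],[0,0,0.0385],[0,0,0.0385],[0,0,0],[0,0,0]])

```text
clock: 12.95
position: [0.5104, -0.2943, 0.3296]
tool_rot: [-3.14, -0.0, 1.248]
force: [0.5, 0.1, -1.0]
grip_width: 0.0855
```

Run:
```python
from h import *
c=calibration("wrist"); im=grab_frame("wrist"); cv2.imwrite("pics/w7.png",im)
import pickle; pickle.dump(c,open("w7.pkl","wb"))
print(pose()[0],bot.observe()["tool_rot"],bot.observe()["qpos"])
q=proj(c,[(.53,-.302,.14),(.48,-.27,.04)]);print(q)
x,y=(q.mean(0)-[95,75]).astype(int);x,y=max(0,x),max(0,y);print(x,y)
cv2.imwrite("pics/c7.png",crop(im,x,y,190,150,4))
```

```text
[ 0.51061526 -0.29391028  0.32974449] [-3.14046920e+00 -3.84730795e-04  1.24916611e+00] [-0.06156714  0.45538794  0.71302518  1.59541872 -0.31269139  1.20941303
  0.39132615]
[[296.93400854 188.46653574]
 [252.03312914 163.01350541]]
179 100
```

View pics/c7.png

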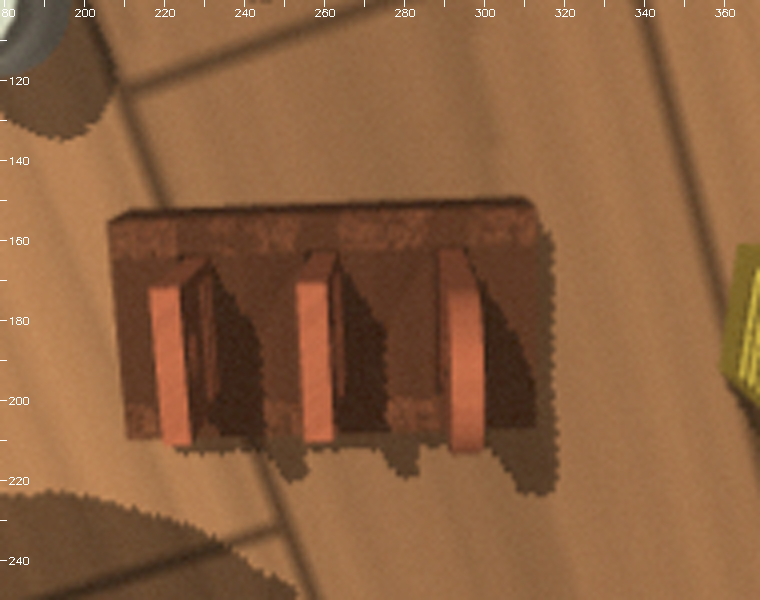

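The crop shows the arched tile in the outer slot, with its apex at about (295.5,190). The two short tiles are at about (220,195) and (257,195).

Run:
```python
from h import *
import pickle
c=pickle.load(open("w7.pkl","rb"));o=np.array([179,100])
f=lambda q,z:plane(c,np.array(q)/4+o,z)
A=f([(108,222),(540,205),(535,427),(127,438)],.04);print(A.round(4),A.mean(0))
d=(A[1]-A[0]+A[2]-A[3])/2;yaw=np.arctan2(d[1],d[0]);print(np.linalg.norm(d),np.degrees(yaw))
ex=np.array([np.cos(yaw),np.sin(yaw),0]);ey=np.array([-ex[1],ex[0],0])
print("pred arched",A.mean(0)+.045*ex)
B=f([(449,365),(485,365)],.14);print("apex",B.round(4),[(b-A.mean(0))@np.c_[ex,ey] for b in B])
C=f([(453,450),(484,450)],.115);print("side z.115",[(b-A.mean(0))@np.c_[ex,ey] for b in C],C)
D=f([(297,282),(328,282),(334,440),(304,442)],.1);print("mid short",[((b-A.mean(0))@np.c_[ex,ey]).round(4) for b in D])
print("tool yaw",bot.observe()["tool_rot"][2]*57.2958)
```

```text
[[ 0.4223 -0.2394  0.04  ]
 [ 0.5673 -0.2818  0.04  ]
 [ 0.5427 -0.3582  0.04  ]
 [ 0.3992 -0.3148  0.04  ]] [ 0.48286768 -0.29857531  0.04      ]
0.1505224674130943 -16.55505484880032
pred arched [ 0.52600227 -0.31139745  0.04      ]
apex [[ 0.5231 -0.303   0.14  ]
 [ 0.5325 -0.3062  0.14  ]] [array([0.03980565, 0.00719608]), array([0.04978216, 0.00687674])]
side z.115 [array([ 0.04136763, -0.02508006]), array([ 0.0507937 , -0.02538507])] [[ 0.51537425 -0.33440286  0.115     ]
 [ 0.52432266 -0.33738106  0.115     ]]
mid short [array([-0.0045,  0.0254]), array([0.0049, 0.0251]), array([ 0.0044, -0.0251]), array([-0.0051, -0.0255])]
tool yaw 71.57197141322521
```

```bash
python3 -c "
from h import *
plan([.5262,-.3115,.25],[np.pi,0,np.radians(73.5)],n=3)"
```

```text
rows 3 turn/row [-0.0001 -0.     -0.0036]  rotvec [-0.001 -0.    -0.034]
[-0.0049, 0.0085, 0.0332]
[-0.005, 0.0084, 0.0332]
[-0.0051, 0.0084, 0.0332]
```

>>> move_arm(jaw=[120,120,120,120,120], dp=[[-0.0049,0.0085,0.0332],[-0.005,0.0084,0.0332],[-0.0051,0.0084,0.0332],[0,0,0],[0,0,0]], rotation=[[0,0,-0.0036],[0,0,-0.0036],[0,0,-0.0036],[0,0,0],[0,0,0]])

```text
clock: 13.62
position: [0.5263, -0.3121, 0.2516]
tool_rot: [3.141, 0.0, 1.282]
force: [0.3, 0.4, -0.3]
grip_width: 0.0455
```

>>> move_arm(jaw=[120,120,120,120,120,120,120,120], dp=[[0,0.0002,0.04],[0,0,0.04],[0,0,0.04],[0,0,0.03],[0,0,0.02],[0,0,0.0165],[0,0,0],[0,0,0]], rotation=[[0,0,0],[0,0,0],[0,0,0],[0,0,0],[0,0,0],[0,0,0],[0,0,0],[0,0,0]])

```text
clock: 14.62
position: [0.5266, -0.3128, 0.1022]
tool_rot: [3.141, 0.0, 1.282]
force: [-0.0, -0.2, -0.0]
grip_width: 0.0452
```

>>> move_arm(jaw=[170,210,255,255,255,255], dp=[[0,0,0],[0,0,0],[0,0,0],[0,0,0],[0,0,0],[0,0,0]], rotation=[[0,0,0],[0,0,0],[0,0,0],[0,0,0],[0,0,0],[0,0,0]], squeeze=60)

```text
clock: 15.38
position: [0.5263, -0.3126, 0.1018]
tool_rot: [3.141, -0.0, 1.281]
force: [-2.3, 1.9, 4.9]
grip_width: 0.0086
```

>>> move_arm(jaw=[255,255,255,255,255,255,255,255,255], dp=[[0,0,-0.01],[0,0,-0.02],[0,0,-0.03],[0,0,-0.05],[0,0,-0.06],[0,0,-0.06],[0,0,-0.06],[0,0,-0.06],[0,0,-0.04]], rotation=[[0,0,0],[0,0,0],[0,0,0],[0,0,0],[0,0,0],[0,0,0],[0,0,0],[0,0,0],[0,0,0]])

```text
clock: 16.5
position: [0.5258, -0.3128, 0.4169]
tool_rot: [3.139, 0.0, 1.281]
force: [0.8, -0.4, -1.9]
grip_width: 0.0082
```

>>> move_arm(jaw=[255,255,255,255,255,255,255,255], dp=[[0,0,0],[0,0,0],[0,0,0],[0,0,0],[0,0,0],[0,0,0],[0,0,0],[0,0,0]], rotation=[[-0.042,0,0],[-0.042,0,0],[-0.042,0,0],[-0.042,0,0],[-0.042,0,0],[-0.04,0,0],[0,0,0],[0,0,0]])

```text
clock: 17.5
position: [0.5267, -0.3126, 0.4145]
tool_rot: [2.357, -0.001, 1.282]
force: [-0.4, 0.1, -0.3]
grip_width: 0.008
```

Run:
```python
from h import *
p,M=pose();o=bot.observe();print(p,M.round(3),o["qpos"],o["qd"],o["clock"],o["grip_width"])
B=p+M[:,2]*.087; print("tile bottom",B,"tilt",np.degrees(np.arccos(-M[2,2])),"face normal",M[:,1].round(3))
s=grab_frame("scene");w=grab_frame("wrist");t=grab_frame("top");cv2.imwrite("pics/s8.png",s);cv2.imwrite("pics/t8.png",t)
q=proj(calibration("scene"),[p,B]);print(q)
x,y=[max(0,int(v)) for v in q.mean(0)-[70,60]]
a=crop(s,x,y,140,120,2.8);b=cv2.resize(w,(400,300));t2=crop(t,340,180,100,84,3.9)
h=336
cv2.imwrite("pics/c8.png",np.hstack([a[:h],cv2.copyMakeBorder(b,0,h-300,0,0,cv2.BORDER_CONSTANT)]))
```

```text
[ 0.52670701 -0.31255722  0.41447926] [[ 0.285  0.678  0.677]
 [ 0.959 -0.202 -0.201]
 [ 0.001  0.707 -0.708]] [-0.13087491  0.01764275  0.68213024  2.06262128 -0.58897998  0.35222913
  0.73970685] [-0.00197889  0.01640948 -0.00302904 -0.01007286 -0.00662847 -0.00842044
  0.00974449] 17.5 0.00796576118680706
tile bottom [ 0.58564926 -0.33002158  0.35291785] tilt 44.95981958921359 face normal [ 0.678 -0.202  0.707]
[[104.07717242 164.79430556]
 [110.0291088  217.13875285]]
```

View pics/c8.png

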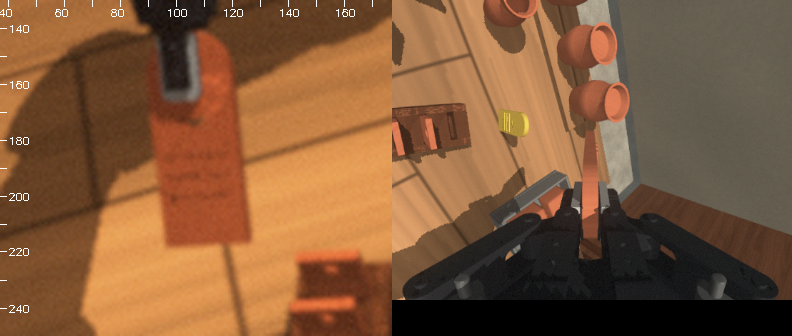

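The ribbed face looks up at 45°, with the ribs at (105,185–200), and the tile's lower end is at (111,217) where predicted. I'll let it settle, check the rest of the scene numerically, then hand in.

>>> move_arm(jaw=[255,255,255,255], dp=[[0,0,0],[0,0,0],[0,0,0],[0,0,0]], rotation=[[0,0,0],[0,0,0],[0,0,0],[0,0,0]])

```text
clock: 18.15
position: [0.5263, -0.3125, 0.4135]
tool_rot: [2.356, 0.0, 1.282]
force: [-0.2, -0.5, -1.2]
grip_width: 0.0081
```

Run:
```python
from h import *
s=grab_frame("scene");s8=cv2.imread("pics/s8.png");s6=cv2.imread("pics/s6.png");s0=cv2.imread("pics/scene0.png")
D=lambda a,b,x,y,w,h: cv2.absdiff(cv2.GaussianBlur(a,(3,3),0),cv2.GaussianBlur(b,(3,3),0))[y:y+h,x:x+w].max(2)
for n,a,b,r in [("held vs before",s,s8,(90,140,40,85)),("hung tile vs after release",s,s6,(360,155,60,65)),("short tiles",s,s0,(140,218,30,20)),("blue",s,s0,(270,222,18,48)),("teal",s,s0,(226,208,28,38)),("yellow",s,s0,(128,295,40,38)),("glaze",s,s0,(195,190,32,36)),("brush+rib",s,s0,(243,155,90,45)),("jars",s,s0,(240,255,150,85))]:
    d=D(a,b,*r);print(n,d.mean().round(1),(d>40).sum())
o=bot.observe();print(o["position"],o["grip_width"],o["force"],o["clock"])
```

```text
held vs before 2.7 0
hung tile vs after release 7.4 0
short tiles 3.6 0
blue 3.0 0
teal 3.2 6
yellow 3.8 6
glaze 3.1 0
brush+rib 8.5 260
jars 3.2 0
[ 0.52627348 -0.3124936   0.41345278] 0.008327243975571833 [-0.09355638 -0.24515932 -1.13965115] 18.2
```

```bash
python3 -c "
from workcell import workorder
print(workorder.job_done())"
```

```text
the job is handed in; nothing more can be done
None
```

I hung the checked tile on the free peg and let go of it. Then I drew the arched tile from the outer rack slot and held it raised, and handed the job in at 18.2 s.

**Last checks:**
- **Arched tile:** it was steady in the grip at a tilt of 45.0°, with its ribs facing up in the picture. Its lowest edge is about 0.35 m above the bench by calculation. The force reading was about 1.1 N, consistent with its weight.
- **Checked tile:** it had not visibly moved on the peg since release.
- **Bystanders:** the scene view shows no sign that the short tiles, jars or coloured tiles moved. The check box around the brush and rib did change by 260 pixels. That box also covers the emptied easel, which I take to be the cause, but I did not check the brush and rib separately.
- **Disagreement between cameras:** the wrist and scene views differed by 2–4 mm on where the hole sat in the grip. I used values between the two, and the tile slid onto the peg without touching it.
- **Contact force:** the highest I read was 17.6 N, while lowering the tile onto the peg.

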